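Reset the printer tray from A5 to A4

TASK

The printer's paper tray stands on the desk with its guides still left near the small A5 size; set it for A4 without taking hold of anything. With the fingertips, push the two side guides apart until they click into the outer (A4) stop, and push the end guide away from the tray's front panel until it clicks into the middle (A4) of its three stops, neither short of it nor past it. Push gently, do not lift or drag the tray about, and leave the other things on the desk where they are.

Things in the scene. Friction and masses are not known exactly. Their poses are not given: they have to be found in the camera images.
- tray: Open, empty grey paper tray of a laser printer, loose on four rubber feet, 1.3 to 1.8 kg, 402 x 280 x 70 mm; slips on the desk at 11 N or more. Origin: centre of its underside. x axis along its length, from front panel to rear wall (inner face x = 197 mm); +y across, to the side near the robot; z up. Floor 14 mm above the desk (16 mm on a steel plate, x -171 to -21, y +-62 mm).
- front_panel (a point): Middle of the tray's white front panel, on its top edge, 70 mm above the desk (tray x = -190 mm). The panel is 22 mm thick and 280 mm wide, with a dark handle recess in its outer face. The tray's two long side walls are 58 mm high, with their inner faces at tray y = +-129 mm.
- end_guide (a joint): Slide of the end guide along tray +x, m: A5 stop 0, A4 stop 0.087, folio stop 0.120; travel -0.004 to 0.126. Starts loose between A5 and A4. Slides with about 1.2 N friction; a spring tooth draws it in over the last 3 mm to a stop (push falls to nothing), then 8 to 9 N would push it out. White upright plate 64 mm wide, 5 thick, top 58 mm above the desk, 31 mm foot on its rear side.
- end_face (a point): Centre of the end guide's paper face (the flat side towards the front panel), 38 mm above the desk. Pushed along tray +x for a larger size.
- end_stop_a4 (a point): Point on the tray floor, on the centre line, where the foot of the end guide's paper face stands at its A4 stop (tray x = 124 mm). White moulded arrowheads in pairs beside the dark lengthways slot mark the three stops of this face: A5 87 mm nearer the front panel, A4, and folio 33 mm further on.
- near_guide (a joint): Slide of the side guide nearer the robot along tray +y (outwards), m: A5 stop 0, A4 stop 0.031; travel -0.003 to 0.0365. Starts loose between. Friction, draw-in and hold as for the end guide. The two side guides are geared together: pushing either outwards moves both. White upright plate 150 mm long (tray x -150 to 0), 4 thick, top 58 mm above the desk, 14 mm deep with its outer flange.
- far_guide (a joint): Slide of the other side guide, alike, along tray -y (outwards), in m: the same values as near_guide, to which it is geared.
- near_face (a point): Centre of the near side guide's paper face (its flat inner side), 38 mm above the desk.
- far_face (a point): Centre of the far side guide's paper face (its flat inner side), 38 mm above the desk.
- near_stop_a4 (a point): Point on the tray floor where the foot of the near side guide's paper face stands at the A4 stop (tray y = 105 mm, at the guide's middle; y = -105 mm for the far guide). Just past the rear end of each side guide two white arrowheads on the floor mark its stops: A5, and A4 31 mm further out.
- stapler: Black desk stapler 140 x 34 x 57 mm, beyond the tray's far side. Not to be moved. Origin: centre of its underside.
- multimeter: Hand-held multimeter lying on its back, 186 x 88 x 51 mm, beyond the tray's far side. Not to be moved. Origin: centre of its underside.
- mug: White mug, 80 mm across and 92 mm high with a handle on one side, past the tray's rear end. Not to be moved. Origin: centre of its foot.
- mouse: Black computer mouse 108 x 60 x 34 mm, before the tray's front panel. Not to be moved. Origin: centre of its underside.
- highlighter: Grey flat highlighter pen with a black cap, 123 x 24 x 16 mm, lying close behind the tray's rear wall. Not to be moved. Origin: centre of its underside.
- tape_dispenser: Black tape dispenser with a roll, 150 x 58 x 82 mm, before the tray's front panel. Not to be moved. Origin: centre of its underside.
- calculator: Black pocket calculator 150 x 78 x 15 mm, past the tray's rear end. Not to be moved. Origin: centre of its underside.

How it is judged:
By the outcome, as a careful person would: the job done as asked, in the order asked, and still so for the second after the job is handed in, with the robot touching nothing.
It also fails if it takes over 51 s, if anything falls off the work surface, if the arm or the gripper's body presses on something with over 40 N, if the wrist force passes 120 N, or if a joint passes its speed limit or range.

ROBOT

A 7-joint arm with a two-finger parallel gripper is mounted at the origin on the work surface. World frame = base frame: x ahead of the robot, y to its left, z up, the work surface at z = 0. Lengths are in m, angles in rad, forces in N, time in s.
With the tool pointing down it reaches from about 0.4 to 0.9 m from the base axis. Payload 5.5 kg.
Tool frame: the origin (TCP) lies at the very end of the fingers, on their centre line; the grasp point (between the pads) lies behind it (manip.hold_point_z is the y of the grasp point in the tool frame, in m); y points along the fingers, x is the direction in which the jaws open and shut, and the axes are right-handed (so a half turn about y gives the same grasp; the last joint's range is limited). The gripper opens to 92 mm and grips with 3 to 60 N. Pads are 19 mm wide; open, the fingers measure 130 mm over their backs; the gripper's body (75 mm by 190 mm) begins 47 mm behind the grasp point.
Start: joints at [1.516, 0.501, -0.427, 1.55, 0.221, 1.138, -0.21], TCP at [0.203, -0.617, 0.227] pointing down, gripper open.
Joint ranges: [-2.88, 2.88], [-0.31, 2.03], [-1.54, 1.56], [0.2, 2.42], [-1.41, 4.55], [0.19, 2.02], [-2.57, 2.57]. Speed limits (rad/s): [2.57, 2.57, 3.14, 3.14, 3.14, 3.14, 3.14].

INTERFACE

Orientations are given as a unit quaternion [w, x, y, z].
In Python, from station import manip, capture, get_calibration gives the robot as it stands. The module is installed in compiled form; this text tells all that it offers.
- The arm moves only by the tool servo_tool, never from a script. Its arguments are lists of equal length, an entry for each row: "hand": the opening, from 0 (shut) to 1 (fully open); "slide": the shift along the tool's x, y, z in units of 30 mm (1.0 is 30 mm), a list of three; "rotation": the turn, a rotation vector about the tool's x, y, z in units of 10 degrees (1.0 is 10 degrees), a list of three. In form: {"hand": [hand, ...], "slide": [[x, y, z], ...], "rotation": [[ax, ay, az], ...]}. A call has exactly 8 rows; each row is the pose to reach, as a shift and turn from the pose commanded when the call began, along the tool's axes at that moment; what a row does not reach only later rows make up. A row lasts 1/8 s, in which the tool goes at most 62.5 mm and 10.7 degrees, less where a joint would pass 70% of its speed; a pose out of reach is approached as far as the arm can. A call with a gripper value outside its range is refused whole. The fingers move at their own pace and stop on an object; "squeeze" is the grip in N (left out, the last holds). Time passes only in rows, so rows that repeat a pose let the fingers close, or fill a call up. It gives the time, the measured TCP pose, the force and the opening at its end, in the units of the state.
- manip.state(): the state, without advancing time (a new reading comes with each control period).
- capture(name): name is "scene" or "side" or "wrist"; returns (picture, depth): 420x560x3 uint8, red, green, blue; 420x560 float32, m along the optical axis (not along the pixel's ray), 0 where there is no reading.
- get_calibration(name): a dict with "mtx" (3x3 intrinsics, pixels), "position" and "orientation" of the camera in the world. Camera axes: x right, y up, looking along -z (the intrinsics and any distortion apply to the point x, -y, -z); pixel columns grow to the right and rows downward; lengths in m; the calibration is good to about 2 mm. The wrist camera is an equidistant fisheye: a pixel r from the principal point sees the ray r / f radians off the axis. A picture is of the moment at which its call begins: read the wrist's pose just before it. get_calibration takes no time and is no camera call; for the wrist camera it gives the pose at the moment of the call.
- manip.finish_job(): hands the job in, once; it reports no verdict.
The state is a dict: "time_s": time; "q": joint angles; "joint_vel": joint speeds; "joint_efforts": joint torques, N m; "tool_pos": TCP position; "eef_rot": TCP orientation; "contact_force": force on the tool from outside, world axes, zero at the start; "wrist_torque": the same for the moment, N m; "width": opening from 0.0 (shut) to 1.0 (fully open).
Only numpy, scipy, OpenCV 4.12 (cv2) and the standard library are available. Lean on these libraries where they do the work, as an engineer would, in place of code of your own. Each camera call takes 0.05 s, during which the arm holds its last target. There are 200 camera calls.

## Working session

There is one attempt and no reset: what is moved stays moved. The work goes in short steps, Python scripts to look and compute and a tool call to move; the robot and the scene stay as the last step left them, time stands still between calls to the robot, and variables do not carry over. Pictures are saved under pics/ and viewed, about 8 in all and at most 12, crops included, and the job is handed in when it is done.

Besides the shell and the picture viewer there is one more tool, called after ">>>" by a JSON object that holds its "op" and its "data", one argument or row to a line. servo_tool: Moves the arm, as the interface text tells. Its arguments: {"type":"object","properties":{"hand":{"type":"array","items":{"type":"number"}},"slide":{"type":"array","items":{"type":"array","items":{"type":"number"}}},"rotation":{"type":"array","items":{"type":"array","items":{"type":"number"}}},"squeeze":{"type":"number"}},"required":["hand","slide","rotation"]}

```bash
mkdir -p pics; cat > h.py <<'E'
import numpy as np, cv2
from scipy.spatial.transform import Rotation as R
from station import manip, capture, get_calibration
def rot(q): return R.from_quat([q[1],q[2],q[3],q[0]])
def cloud(name, save=None):
    c=get_calibration(name); im,d=capture(name)
    if save: cv2.imwrite(save, im[:,:,::-1])
    K=np.array(c['mtx']); v,u=np.mgrid[0:420,0:560]
    P=np.stack([(u-K[0,2])/K[0,0]*d,-(v-K[1,2])/K[1,1]*d,-d],-1)
    W=rot(c['orientation']).apply(P.reshape(-1,3)).reshape(P.shape)+np.array(c['position'])
    W[d<=0]=np.nan
    return im,d,W,c
E
python3 - <<'E'
from h import *
s=manip.state();print({k:np.round(v,3).tolist() for k,v in s.items()},manip.hold_point_z)
for n in('scene','side'):
    im,d,W,c=cloud(n,f'pics/{n}0.png');print({k:np.round(v,3).tolist() if not isinstance(v,str) else v for k,v in c.items()})
    np.savez(f'{n}0.npz',im=im,W=W)
E
```

```text
{'time_s': 0.0, 'q': [1.516, 0.502, -0.427, 1.551, 0.221, 1.138, -0.21], 'joint_vel': [-0.001, 0.001, 0.002, 0.002, -0.001, 0.001, -0.0], 'joint_efforts': [0.0, -56.659, -5.816, -27.911, -0.068, 0.031, 0.0], 'tool_pos': [0.203, -0.617, 0.226], 'eef_rot': [0.573, -0.572, 0.415, -0.414], 'contact_force': [-0.85, -0.039, -0.22], 'wrist_torque': [0.074, 0.045, -0.034], 'width': 0.997} -0.0188
{'mtx': [[431.953, 0.0, 281.833], [0.0, 431.953, 209.222], [0.0, 0.0, 1.0]], 'position': [1.233, 0.007, 0.741], 'orientation': [0.635, 0.275, 0.273, 0.668]}
{'mtx': [[385.306, 0.0, 276.505], [0.0, 385.306, 214.07], [0.0, 0.0, 1.0]], 'position': [0.343, 0.57, 0.634], 'orientation': [-0.188, -0.079, 0.384, 0.901]}
```

View pics/scene0.png

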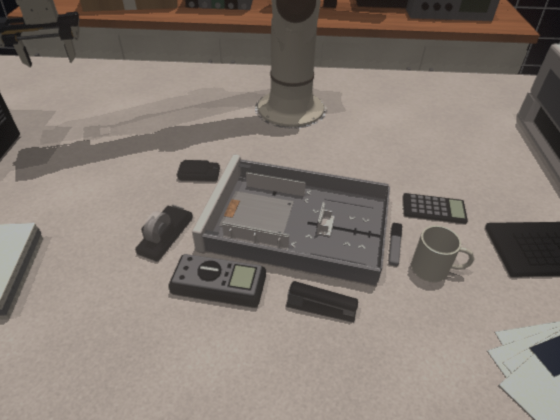

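View pics/side0.png

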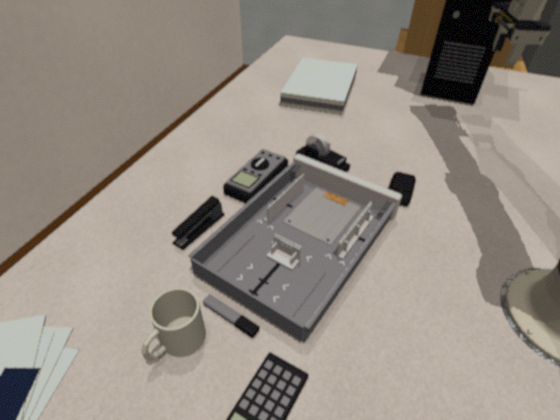

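```bash
cat > fit.py <<'E'
from h import *
import sys
def hm(P,lo,hi,x0=.3,y0=-.4,s=.001,n=800):
    m=(P[:,2]>lo)&(P[:,2]<hi);q=P[m];i=((q[:,0]-x0)/s).astype(int);j=((q[:,1]-y0)/s).astype(int)
    k=(i>=0)&(j>=0)&(i<n)&(j<n);M=np.zeros((n,n),np.uint8);M[i[k],j[k]]=255;return M
for n in('scene','side'):
    z=np.load(n+'0.npz');P=z['W'].reshape(-1,3);P=P[np.isfinite(P[:,0])]
    b=(P[:,0]>.35)&(P[:,0]<.9)&(abs(P[:,1])<.4)
    d=P[b&(abs(P[:,2])<.008)];print(n,'desk z',np.median(d[:,2]))
    # tray body: points >45mm, connected
    M=hm(P,.03,.085);M=cv2.morphologyEx(M,cv2.MORPH_CLOSE,np.ones((9,9)))
    nc,L,st,ce=cv2.connectedComponentsWithStats(M)
    for k in np.argsort(-st[1:,4])[:7]+1:
        pts=np.argwhere(L==k).astype(np.float32);r=cv2.minAreaRect(pts)
        print(np.round([.3+r[0][0]*.001,-.4+r[0][1]*.001,r[1][0],r[1][1],r[2],st[k,4]],3))
    cv2.imwrite(f'pics/hm_{n}.png',np.clip(hm(P,.03,.085)//2+hm(P,.06,.085)//2,0,255)[:,:])
E
python3 fit.py
```

```text
scene desk z -0.0010888738729075143
[5.24000e-01 2.60000e-02 4.02091e+02 2.82166e+02 7.88530e+01 1.49540e+04]
[ 7.09000e-01 -1.32000e-01  1.82639e+02  8.22440e+01  8.33130e+01
  1.37440e+04]
[ 5.72000e-01 -2.70000e-01  5.70230e+01  1.18872e+02  7.05600e+01
  4.13300e+03]
[7.51000e-01 7.90000e-02 1.35204e+02 2.79240e+01 7.80240e+01 3.33800e+03]
[ 3.5700e-01 -2.4500e-01  4.9653e+01  6.7119e+01  3.5760e+00  2.8520e+03]
[ 6.00000e-01 -6.60000e-02  1.51382e+02  1.60120e+01  7.90840e+01
  9.79000e+02]
[ 4.22000e-01 -3.00000e-02  1.50236e+02  8.22900e+00  7.85980e+01
  8.52000e+02]
side desk z -0.0011525403129308276
[5.19000e-01 2.80000e-02 4.03586e+02 2.79889e+02 7.85870e+01 1.47340e+04]
[ 6.99000e-01 -1.29000e-01  1.78972e+02  8.12320e+01  8.16740e+01
  1.24920e+04]
[ 5.66000e-01 -2.69000e-01  5.97880e+01  1.13064e+02  6.79490e+01
  4.70000e+03]
[7.4500e-01 8.1000e-02 1.3723e+02 2.8004e+01 7.7164e+01 3.1960e+03]
[ 3.5100e-01 -2.4000e-01  4.7585e+01  7.4217e+01  1.2190e+00  2.9190e+03]
[ 4.13000e-01 -2.70000e-02  1.50611e+02  1.34820e+01  7.84860e+01
  7.41000e+02]
[6.20000e-01 3.48000e-01 1.07029e+02 2.78890e+01 5.09810e+01 5.60000e+02]
```

```bash
cat > meas.py <<'E'
from h import *
C={'scene':(.524,.026,78.85),'side':(.519,.028,78.59)}
def pc(h): return [tuple(np.round(np.percentile(h*1000,p),1) for p in(2,50,98)),len(h)]
for n in C:
    z=np.load(n+'0.npz');P=z['W'].reshape(-1,3);P=P[np.isfinite(P[:,0])]
    cx,cy,a=C[n];a=np.radians(a);u=np.array([np.cos(a),np.sin(a)]);v=np.array([-u[1],u[0]])
    d=P[:,:2]-[cx,cy];T=np.stack([d@u,d@v,P[:,2]+.001],1)
    f=T[(abs(T[:,0])<.18)&(abs(T[:,1])<.12)]
    t=f[(f[:,2]>.025)&(f[:,2]<.063)]
    print(n,'floor',np.median(f[f[:,2]<.025][:,2]))
    for nm,m in(('near',(t[:,0]>-.16)&(t[:,0]<.01)&(t[:,1]>.06)),('far',(t[:,0]>-.16)&(t[:,0]<.01)&(t[:,1]<-.06)),('end',(t[:,0]>.015)&(abs(t[:,1])<.05))):
        q=t[m]
        for lo,hi in((.025,.04),(.04,.054),(.054,.063)):
            k=q[(q[:,2]>lo)&(q[:,2]<hi)]
            if len(k)>5: print(nm,lo,'x',pc(k[:,0]),'y',pc(k[:,1]))
    k=T[(T[:,2]>.064)&(T[:,2]<.08)&(T[:,0]>-.25)&(T[:,0]<-.15)&(abs(T[:,1])<.14)];print('panel',pc(k[:,0]),pc(k[:,1]))
    k=T[(T[:,2]>.05)&(T[:,2]<.064)&(abs(T[:,0])<.17)]
    print('walls',pc(k[k[:,1]>.115][:,1]),pc(k[k[:,1]<-.115][:,1]))
    k=T[(T[:,2]>.05)&(T[:,2]<.064)&(T[:,0]>.18)&(T[:,0]<.22)&(abs(T[:,1])<.12)];print('rear',pc(k[:,0]))
s=manip.state();print(rot(s['eef_rot']).as_matrix().round(3))
E
python3 meas.py
```

```text
scene floor 0.014238307931757899
near 0.025 x [(np.float64(-146.6), np.float64(-71.2), np.float64(-2.0)), 263] y [(np.float64(85.4), np.float64(88.5), np.float64(91.4)), 263]
near 0.04 x [(np.float64(-149.1), np.float64(-77.8), np.float64(-2.8)), 262] y [(np.float64(85.4), np.float64(88.5), np.float64(92.6)), 262]
near 0.054 x [(np.float64(-148.5), np.float64(-68.3), np.float64(-3.0)), 110] y [(np.float64(85.7), np.float64(88.2), np.float64(108.3)), 110]
far 0.025 x [(np.float64(-145.9), np.float64(-72.8), np.float64(-1.3)), 290] y [(np.float64(-98.9), np.float64(-90.5), np.float64(-87.9)), 290]
far 0.04 x [(np.float64(-154.0), np.float64(-74.9), np.float64(-1.6)), 331] y [(np.float64(-115.9), np.float64(-90.5), np.float64(-87.4)), 331]
far 0.054 x [(np.float64(-146.9), np.float64(-71.7), np.float64(-4.4)), 175] y [(np.float64(-92.1), np.float64(-88.8), np.float64(-85.6)), 175]
end 0.025 x [(np.float64(54.7), np.float64(65.5), np.float64(76.1)), 87] y [(np.float64(-32.7), np.float64(-22.9), np.float64(25.0)), 87]
end 0.04 x [(np.float64(53.7), np.float64(59.1), np.float64(76.7)), 48]
[... 1575 characters left out ...]
1]
end 0.04 x [(np.float64(55.2), np.float64(58.3), np.float64(76.3)), 145] y [(np.float64(-30.9), np.float64(2.1), np.float64(30.6)), 145]
end 0.054 x [(np.float64(52.6), np.float64(55.6), np.float64(59.5)), 103] y [(np.float64(-31.2), np.float64(-0.6), np.float64(29.7)), 103]
panel [(np.float64(-198.7), np.float64(-185.0), np.float64(-177.1)), 815] [(np.float64(-133.0), np.float64(13.5), np.float64(134.8)), 815]
walls [(np.float64(121.7), np.float64(134.4), np.float64(470.5)), 977] [(np.float64(-1376.9), np.float64(-134.6), np.float64(-123.8)), 978]
rear [(np.float64(197.3), np.float64(200.6), np.float64(201.9)), 473]
[[ 0.313 -0.001  0.95 ]
 [-0.95   0.002  0.313]
 [-0.002 -1.     0.   ]]
```

>>> {"op": "servo_tool", "data": {
  "hand": [0, 0, 0, 0, 0, 0, 0, 0],
  "slide": [
    [-0.4, 0, 0.5],
    [-1.2, 0, 1.5],
    [-2.2, 0, 2.6],
    [-3.3, 0, 3.9],
    [-4.4, 0, 5.2],
    [-5.5, 0, 6.5],
    [-6.6, 0, 7.8],
    [-7.7, 0, 9.1]
  ],
  "rotation": [
    [0, 0.3, 0],
    [0, 0.7, 0],
    [0, 1.1, 0],
    [0, 1.5, 0],
    [0, 1.9, 0],
    [0, 2.3, 0],
    [0, 2.6, 0],
    [0, 2.95, 0]
  ]
}}

```text
time_s: 1.1
tool_pos: [0.3907, -0.3111, 0.2266]
eef_rot: [0.448, -0.448, 0.547, -0.547]
contact_force: [1.6, 0.4, 0.1]
width: 0.177
```

>>> {"op": "servo_tool", "data": {
  "hand": [0, 0, 0, 0, 0, 0, 0, 0],
  "slide": [
    [-1.2, 0, 0.4],
    [-2.7, 0, 1.0],
    [-4.3, 0, 1.6],
    [-5.9, 0.3, 2.2],
    [-7.4, 0.8, 2.7],
    [-8.6, 1.3, 3.1],
    [-9.3, 1.5, 3.4],
    [-9.4, 1.6, 3.4]
  ],
  "rotation": [
    [0, 0, 0],
    [0, 0, 0],
    [0, 0, 0],
    [0, 0, 0],
    [0, 0, 0],
    [0, 0, 0],
    [0, 0, 0],
    [0, 0, 0]
  ]
}}

```text
time_s: 2.1
tool_pos: [0.5456, -0.054, 0.178]
eef_rot: [0.449, -0.449, 0.547, -0.545]
contact_force: [-0.6, -0.3, -0.0]
width: 0.002
```

```bash
python3 - <<'E'
from h import *
c=get_calibration('wrist');s=manip.state()
im,d=capture('wrist');cv2.imwrite('pics/w1.png',im[:,:,::-1]);np.savez('w1.npz',im=im,d=d)
print(c,s['tool_pos'],s['contact_force'],s['width'],rot(s['eef_rot']).as_matrix().round(3).tolist())
im,d=capture('scene');cv2.imwrite('pics/s1.png',cv2.resize(im[120:320,140:440,::-1],(750,500)))
E
```

```text
{'mtx': array([[325.1922621 ,   0.        , 275.06259936],
       [  0.        , 325.1922621 , 209.37480093],
       [  0.        ,   0.        ,   1.        ]]), 'position': array([ 0.62740542, -0.07027957,  0.33600705]), 'orientation': array([-0.62747682,  0.09873308, -0.12200124,  0.76265347])} [ 0.54563953 -0.05401678  0.17803778] [-0.61622458 -0.2976359  -0.00347014] 0.0018579732197276043 [[-0.192, -0.001, 0.981], [-0.981, 0.001, -0.192], [-0.001, -1.0, -0.001]]
```

View pics/w1.png

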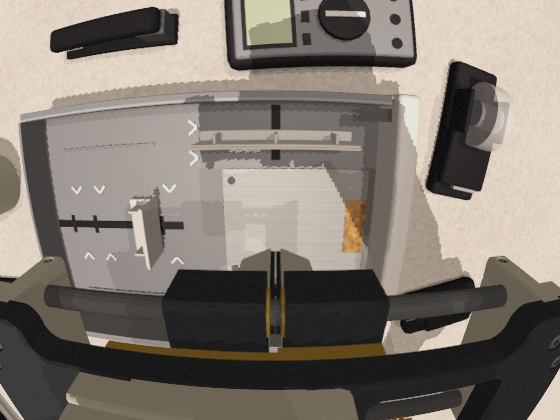

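View pics/s1.png

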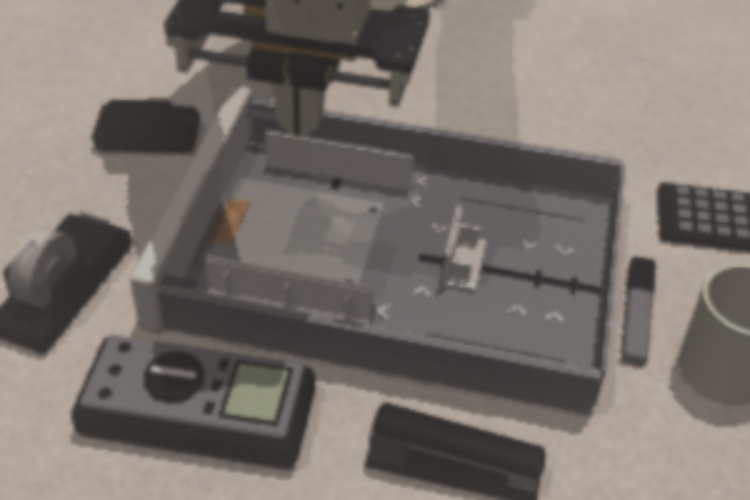

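```bash
cat >> h.py <<'E'
def wcloud(im,d,c):
    K=np.array(c['mtx']);v,u=np.mgrid[0:420,0:560]
    x=(u-K[0,2])/K[0,0];y=(v-K[1,2])/K[1,1];r=np.hypot(x,y)+1e-9
    s=np.tan(r)/r
    P=np.stack([x*s*d,-y*s*d,-d],-1)
    W=rot(c['orientation']).apply(P.reshape(-1,3)).reshape(P.shape)+np.array(c['position']);W[d<=0]=np.nan
    return W
def tray(W,cx,cy,a):
    a=np.radians(a);u=np.array([np.cos(a),np.sin(a)]);v=np.array([-u[1],u[0]])
    d=W[...,:2]-[cx,cy];return np.stack([d@u,d@v,W[...,2]],-1)
def wm(save=None,C=(.5215,.027,78.7),verbose=1):
    c=get_calibration('wrist');im,d=capture('wrist')
    if save: cv2.imwrite(save,im[:,:,::-1])
    T=tray(wcloud(im,d,c),*C).reshape(-1,3);T=T[np.isfinite(T[:,0])]
    z=T[:,2];x=T[:,0];y=T[:,1]
    def p(nm,m,i):
        k=T[m][:,i]*1000
        if len(k)>5: print(nm,len(k),np.percentile(k,[2,10,50,90,98]).round(1))
    desk=(abs(z)<.01)&(abs(x)<.3)&(abs(y)<.3);p('desk z',desk,2)
    p('floor z',(x>.02)&(x<.17)&(y<-.04)&(y>-.1)&(z<.025),2)
    p('plate z',(x>-.16)&(x<-.03)&(y<-.03)&(y>-.06)&(z<.025),2)
    p('farwall y',(abs(x)<.15)&(y<-.12)&(y>-.16)&(z>.05)&(z<.065),1)
    p('rear x',(abs(y)<.1)&(x>.18)&(x<.22)&(z>.05)&(z<.065),0)
    p('panel x',(abs(y+.05)<.05)&(x<-.16)&(x>-.22)&(z>.062)&(z<.08),0)
    p('panel z',(abs(y+.05)<.05)&(x<-.18)&(x>-.195)&(z>.05)&(z<.08),2)
    g=(x>-.14)&(x<-.01)&(y<-.06)&(y>-.118)
    p('far mid y',g&(z>.025)&(z<.05),1);p('far top y',g&(z>.053)&(z<.065),1)
    e=(abs(y)<.03)&(x>.015)&(x<.17)
    p('end mid x',e&(z>.03)&(z<.05),0);p('end top x',e&(z>.053)&(z<.065),0);p('end y',e&(z>.03),1)
    return T
E
python3 - <<'E'
from h import *
wm()
E
```

```text
desk z 38648 [-1.5 -0.9  0.2  1.4  8. ]
floor z 6337 [12.8 13.4 14.3 15.4 16.2]
plate z 3627 [14.1 14.7 15.6 16.5 17.1]
farwall y 3150 [-137.4 -136.7 -133.  -129.4 -128.7]
rear x 743 [196.7 197.2 198.2 200.2 201.5]
panel x 2534 [-198.3 -196.  -186.4 -178.5 -177.7]
panel z 1669 [68.3 69.  69.9 70.8 71.3]
far mid y 562 [-99.5 -97.6 -91.2 -90.8 -90.6]
far top y 771 [-91.1 -90.6 -89.  -87.4 -87.1]
end mid x 530 [53.  53.3 53.9 72.4 76.2]
end top x 313 [53.  53.3 54.2 58.  59.1]
end y 937 [-28.8 -25.1  -2.2  23.7  28.5]
```

>>> {"op": "servo_tool", "data": {
  "hand": [0, 0, 0, 0, 0, 0, 0, 0],
  "slide": [
    [0, 0.8, 0],
    [0, 2.2, 0],
    [0, 3.6, 0],
    [0, 4.6, 0],
    [0, 4.93, 0.1],
    [0, 4.93, 0.4],
    [0, 4.93, 0.8],
    [0, 4.93, 1.0]
  ],
  "rotation": [
    [0, 0, 0],
    [0, 0, 0],
    [0, 0, 0],
    [0, 0, 0],
    [0, 0, 0],
    [0, 0, 0],
    [0, 0, 0],
    [0, 0, 0]
  ]
}}

```text
time_s: 3.25
tool_pos: [0.5774, -0.0625, 0.0323]
eef_rot: [-0.449, 0.447, -0.546, 0.548]
contact_force: [0.3, 0.3, 0.6]
width: 0.003
```

```bash
cat > st.py <<'E'
from h import *
s=manip.state();p=np.array(s['tool_pos']);print('t',s['time_s'],'tray tcp mm',(tray(p,.5215,.027,78.7)*1000).round(1),'F',np.round(s['contact_force'],2))
import sys
wm(sys.argv[1] if len(sys.argv)>1 else None)
E
python3 st.py pics/w2.png
```

```text
t 3.25 tray tcp mm [-76.8 -72.4  32.3] F [0.32 0.34 0.55]
desk z 47807 [-1.4 -0.8  0.1  1.3  8.3]
floor z 8570 [13.1 13.6 14.3 15.2 16.2]
plate z 677 [14.4 14.8 15.5 16.3 16.6]
farwall y 9081 [-137.6 -137.1 -133.4 -129.7 -128.9]
rear x 97 [196.1 196.6 197.6 198.9 199.4]
panel x 1372 [-197.5 -192.2 -179.2 -177.9 -177.5]
panel z 421 [67.8 68.6 69.7 70.5 70.9]
far mid y 4992 [-99.4 -96.2 -91.1 -90.6 -90.3]
far top y 3834 [-91.4 -91.  -89.1 -82.6 -80.8]
end mid x 254 [52.6 53.  53.6 54.2 54.7]
end y 254 [-29.3 -27.  -16.8  -5.2  -1.5]
```

View pics/w2.png

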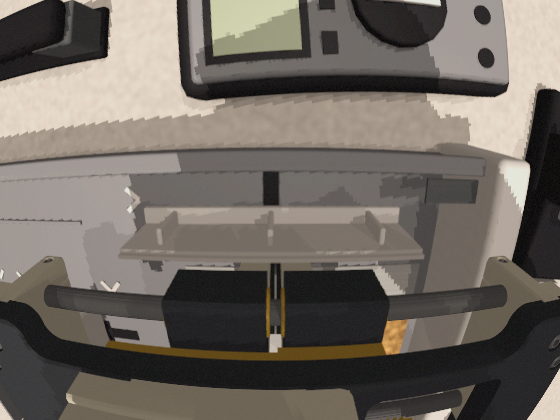

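>>> {"op": "servo_tool", "data": {
  "hand": [0, 0, 0, 0, 0, 0, 0, 0],
  "slide": [
    [0, 0.05, 0.06],
    [0, 0.05, 0.12],
    [0, 0.05, 0.19],
    [0, 0.05, 0.26],
    [0, 0.05, 0.33],
    [0, 0.05, 0.4],
    [0, 0.05, 0.46],
    [0, 0.05, 0.5]
  ],
  "rotation": [
    [0, 0, 0],
    [0, 0, 0],
    [0, 0, 0],
    [0, 0, 0],
    [0, 0, 0],
    [0, 0, 0],
    [0, 0, 0],
    [0, 0, 0]
  ]
}}

```text
time_s: 4.3
tool_pos: [0.5898, -0.065, 0.0291]
eef_rot: [-0.448, 0.448, -0.547, 0.547]
contact_force: [-2.0, 1.7, -2.0]
width: 0.004
```

```bash
python3 st.py pics/w3.png
```

```text
t 4.3 tray tcp mm [-76.8 -85.   29.1] F [-2.01  1.67 -2.04]
desk z 51901 [-1.4 -0.8  0.1  1.3  8.1]
floor z 6310 [13.1 13.5 14.3 15.2 16.3]
plate z 158 [14.6 14.9 15.6 16.3 16.9]
farwall y 9444 [-137.8 -137.4 -133.8 -129.9 -129. ]
rear x 147 [195.8 196.3 197.5 199.2 200.5]
panel x 458 [-179.4 -179.  -178.3 -177.7 -177.4]
far mid y 5332 [-107.4 -104.   -99.   -98.5  -98.3]
far top y 2756 [-99.4 -99.1 -97.6 -96.  -93.5]
end mid x 83 [52.5 53.  53.6 54.2 54.6]
end y 83 [-29.8 -28.5 -23.3 -17.6 -15.8]
```

>>> {"op": "servo_tool", "data": {
  "hand": [0, 0, 0, 0, 0, 0, 0, 0],
  "slide": [
    [0, 0, 0.04],
    [0, 0, 0.08],
    [0, 0, 0.12],
    [0, 0, 0.16],
    [0, 0, 0.2],
    [0, 0, 0.23],
    [0, 0, 0.23],
    [0, 0, 0.23]
  ],
  "rotation": [
    [0, 0, 0],
    [0, 0, 0],
    [0, 0, 0],
    [0, 0, 0],
    [0, 0, 0],
    [0, 0, 0],
    [0, 0, 0],
    [0, 0, 0]
  ]
}}

```text
time_s: 5.35
tool_pos: [0.5965, -0.0663, 0.0294]
eef_rot: [-0.448, 0.448, -0.547, 0.547]
contact_force: [0.1, 1.1, -0.4]
width: 0.004
```

```bash
python3 st.py pics/w4.png
```

```text
t 5.35 tray tcp mm [-76.8 -91.9  29.4] F [ 0.13  1.14 -0.38]
desk z 53876 [-1.3 -0.8  0.1  1.3  8.1]
floor z 5203 [13.1 13.6 14.3 15.2 16.3]
plate z 108 [14.6 15.  15.7 16.4 16.7]
farwall y 9052 [-137.8 -137.4 -133.8 -129.9 -129. ]
rear x 178 [195.9 196.7 197.8 199.3 200.5]
panel x 386 [-179.6 -179.1 -178.3 -177.7 -177.2]
far mid y 5248 [-116.9 -113.7 -108.5 -108.1 -107.9]
far top y 3737 [-109.  -108.6 -106.7 -104.9 -100.3]
end mid x 44 [52.7 53.  53.5 54.3 54.4]
end y 44 [-29.5 -29.1 -26.4 -22.2 -21.3]
```

>>> {"op": "servo_tool", "data": {
  "hand": [0, 0, 0, 0, 0, 0, 0, 0],
  "slide": [
    [0, 0, -0.3],
    [0, 0, -1.0],
    [-0.2, 0, -2.0],
    [-0.8, 0, -2.8],
    [-1.6, 0, -3.06],
    [-2.3, 0, -3.06],
    [-2.8, 0, -3.06],
    [-2.95, 0, -3.06]
  ],
  "rotation": [
    [0, 0, 0],
    [0, 0, 0],
    [0, 0, 0],
    [0, 0, 0],
    [0, 0, 0],
    [0, 0, 0],
    [0, 0, 0],
    [0, 0, 0]
  ]
}}

```text
time_s: 6.4
tool_pos: [0.5237, 0.0395, 0.0294]
eef_rot: [0.449, -0.449, 0.546, -0.546]
contact_force: [0.3, 0.3, -0.3]
width: 0.004
```

```bash
python3 st.py pics/w5.png; python3 - <<'E'
from h import *
im,d=capture('scene');cv2.imwrite('pics/s5.png',cv2.resize(im[120:320,140:440,::-1],(750,500)))
E
```

```text
t 6.4 tray tcp mm [12.7  0.3 29.4] F [ 0.32  0.32 -0.32]
desk z 2521 [-1.7 -1.   0.1  1.2  2.4]
floor z 23490 [12.9 13.3 14.2 15.1 15.9]
plate z 8494 [14.2 14.7 15.5 16.3 16.8]
farwall y 7784 [-136.8 -135.2 -129.8 -128.3 -128.1]
far mid y 2203 [-116.3 -114.9 -104.5 -104.3 -104.2]
far top y 2197 [-108.5 -108.1 -105.8 -104.4 -104.2]
end mid x 1211 [15.7 18.7 53.5 71.9 75.9]
end top x 531 [15.3 20.8 54.3 58.  58.8]
end y 29240 [-29.5 -27.7 -23.7 -10.    2.4]
```

View pics/w5.png

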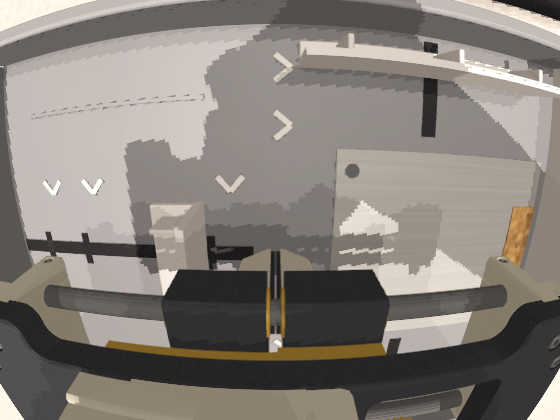

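>>> {"op": "servo_tool", "data": {
  "hand": [0, 0, 0, 0, 0, 0, 0, 0],
  "slide": [
    [-0.2, 0, 0],
    [-0.4, 0, 0],
    [-0.6, 0, 0],
    [-0.8, 0, 0],
    [-1.0, 0, 0],
    [-1.15, 0, 0],
    [-1.3, 0, 0],
    [-1.4, 0, 0]
  ],
  "rotation": [
    [0, 0, 0],
    [0, 0, 0],
    [0, 0, 0],
    [0, 0, 0],
    [0, 0, 0],
    [0, 0, 0],
    [0, 0, 0],
    [0, 0, 0]
  ]
}}

```text
time_s: 7.5
tool_pos: [0.532, 0.0801, 0.0293]
eef_rot: [0.449, -0.448, 0.547, -0.547]
contact_force: [-0.4, -2.5, 1.3]
width: 0.002
```

```bash
python3 st.py pics/w6.png
```

```text
t 7.5 tray tcp mm [54.1  0.1 29.3] F [-0.38 -2.47  1.29]
desk z 3686 [-1.4 -0.7  0.2  1.2  2. ]
floor z 27465 [12.8 13.3 14.2 15.1 16. ]
plate z 6326 [14.1 14.6 15.4 16.2 16.7]
farwall y 6654 [-136.6 -135.  -129.5 -128.3 -128. ]
rear x 2075 [196.4 197.  197.9 199.5 201. ]
far mid y 1513 [-116.3 -115.1 -104.5 -104.2 -104.1]
far top y 1151 [-108.3 -107.9 -105.7 -104.4 -104.2]
end mid x 1542 [39.4 44.8 64.2 89.5 94.5]
end top x 731 [43.  52.5 72.5 76.5 77.3]
end y 43741 [-29.6 -27.4 -24.1 -11.4   1.2]
```

>>> {"op": "servo_tool", "data": {
  "hand": [0, 0, 0, 0, 0, 0, 0, 0],
  "slide": [
    [-0.15, 0, 0],
    [-0.35, 0, 0],
    [-0.55, 0, 0],
    [-0.75, 0, 0],
    [-0.95, 0, 0],
    [-1.1, 0, 0],
    [-1.2, 0, 0],
    [-1.25, 0, 0]
  ],
  "rotation": [
    [0, 0, 0],
    [0, 0, 0],
    [0, 0, 0],
    [0, 0, 0],
    [0, 0, 0],
    [0, 0, 0],
    [0, 0, 0],
    [0, 0, 0]
  ]
}}

```text
time_s: 8.55
tool_pos: [0.5394, 0.1175, 0.0293]
eef_rot: [0.449, -0.448, 0.547, -0.546]
contact_force: [0.4, -1.7, 0.2]
width: 0.003
```

```bash
python3 st.py pics/w7.png
```

```text
t 8.55 tray tcp mm [92.3  0.2 29.3] F [ 0.4  -1.74  0.16]
desk z 11652 [-1.2 -0.6  0.3  1.5  7.8]
floor z 28938 [12.7 13.2 14.1 15.  15.9]
plate z 3753 [14.1 14.6 15.4 16.2 16.6]
farwall y 5119 [-136.6 -134.7 -129.2 -128.3 -128. ]
rear x 3340 [196.8 197.2 198.  200.2 201.3]
far mid y 921 [-116.5 -115.5 -104.6 -104.2 -104.1]
far top y 512 [-108.2 -107.9 -105.7 -104.3 -104.1]
end mid x 1545 [ 77.4  82.9 102.5 127.7 132.5]
end top x 744 [ 80.8  90.2 110.5 114.7 115.6]
end y 51045 [-29.6 -27.8 -24.1 -10.   24.6]
```

>>> {"op": "servo_tool", "data": {
  "hand": [0, 0, 0, 0, 0, 0, 0, 0],
  "slide": [
    [-0.06, 0, 0],
    [-0.13, 0, 0],
    [-0.2, 0, 0],
    [-0.26, 0, 0],
    [-0.31, 0, 0],
    [-0.35, 0, 0],
    [-0.38, 0, 0],
    [-0.38, 0, 0]
  ],
  "rotation": [
    [0, 0, 0],
    [0, 0, 0],
    [0, 0, 0],
    [0, 0, 0],
    [0, 0, 0],
    [0, 0, 0],
    [0, 0, 0],
    [0, 0, 0]
  ]
}}

```text
time_s: 9.6
tool_pos: [0.5416, 0.1282, 0.0294]
eef_rot: [0.449, -0.448, 0.547, -0.547]
contact_force: [-0.0, -1.0, 0.1]
width: 0.003
```

```bash
python3 st.py pics/w8.png
```

```text
t 9.6 tray tcp mm [1.032e+02 1.000e-01 2.940e+01] F [-0.03 -1.01  0.07]
desk z 13832 [-1.2 -0.6  0.3  1.5  7.4]
floor z 28835 [12.7 13.2 14.1 15.  15.9]
plate z 3120 [14.1 14.6 15.4 16.3 16.8]
farwall y 4867 [-136.6 -134.9 -129.2 -128.3 -128. ]
rear x 3360 [196.9 197.3 198.1 200.4 201.3]
far mid y 723 [-116.5 -115.4 -104.6 -104.2 -104.1]
far top y 380 [-108.3 -108.  -105.7 -104.3 -104.2]
end mid x 1591 [ 88.5  94.2 114.7 141.7 146.9]
end top x 725 [ 92.  101.2 124.9 129.  129.9]
end y 51947 [-29.6 -27.6 -24.1  -9.3  24.6]
```

>>> {"op": "servo_tool", "data": {
  "hand": [0, 0, 0, 0, 0, 0, 0, 0],
  "slide": [
    [0.3, 0, 0],
    [1.0, 0, 0],
    [1.8, -0.5, 0],
    [2.6, -1.7, 0],
    [3.2, -3.2, 0],
    [3.6, -4.6, 0],
    [3.7, -5.2, 0],
    [3.7, -5.3, 0]
  ],
  "rotation": [
    [0, 0, 0],
    [0, 0, 0],
    [0, 0, 0],
    [0, 0, 0],
    [0, 0, 0],
    [0, 0, 0],
    [0, 0, 0],
    [0, 0, 0]
  ]
}}

```text
time_s: 10.65
tool_pos: [0.5203, 0.0182, 0.1891]
eef_rot: [-0.448, 0.448, -0.546, 0.548]
contact_force: [-0.4, 0.1, -1.3]
width: 0.008
```

```bash
python3 st.py pics/w9.png; python3 - <<'E'
from h import *
for n in('scene','side'):
    im,d,W,c=cloud(n);np.savez(f'{n}0.npz',im=im,W=W)
    if n=='scene':cv2.imwrite('pics/s9.png',cv2.resize(im[120:320,140:440,::-1],(750,500)))
E
python3 fit.py; sed -i 's/end.,(t\[:,0\]>.015)/&/' meas.py; python3 meas.py | sed 's/np.float64//g' | grep -v walls
```

```text
t 10.65 tray tcp mm [ -8.9  -0.5 189.1] F [-0.43  0.14 -1.28]
desk z 33399 [-1.6 -0.9  0.2  1.6  8.3]
floor z 7507 [12.7 13.3 14.3 15.3 16.2]
plate z 3323 [14.  14.6 15.5 16.5 17.1]
farwall y 3404 [-137.1 -136.2 -132.2 -128.6 -128.2]
rear x 1206 [196.9 197.4 198.3 200.5 201.6]
panel x 2077 [-198.2 -195.6 -185.3 -178.3 -177.6]
panel z 1300 [68.1 68.8 69.8 70.7 71.3]
far mid y 374 [-116.3 -114.6 -104.7 -104.2 -104. ]
far top y 685 [-108.5 -108.2 -106.1 -104.5 -104.1]
end mid x 510 [124.  124.4 125.  142.3 147.1]
end top x 344 [124.2 124.6 125.6 129.6 130.3]
end y 18649 [-29.7 -27.9 -23.8  -5.1  10.2]
scene desk z -0.0010926664529834484
[5.24000e-01 2.60000e-02 4.01791e+02 2.83891e+02 7.88290e+01 1.67810e+04]
[ 7.09000e-01 -1.32000e-01  1.82056e+02  8.28010e+01  8.24050e+01
  1.38730e+04]
[ 5.72000e-01 -2.71000e-01  5.71650e+01  1.18667e+02  7.01450e+01
  4.18500e+03]
[7.51000e-01 7.90000e-02 1.35445e+02 2.77430e+01 7.77350e+01 3.34200e+03]
[ 3.5700e-01 -2.4300e-01  5.0083e+01  7.0714e+01  4.3990e+00  2.9040e+03]
[6.27000e-01 3.45000e-01 1.02833e+02 3.27950e+01 4.82400e+01 6.69000e+02]

[... 1814 characters left out ...]
7.9)), 125]
far 0.025 x [((-146.0), (-66.2), (0.2)), 173] y [((-107.6), (-106.2), (-104.9)), 173]
far 0.04 x [((-142.6), (-68.2), (0.1)), 182] y [((-117.4), (-106.2), (-104.7)), 182]
far 0.054 x [((-132.0), (-61.9), (-1.1)), 78] y [((-109.1), (-106.4), (-105.1)), 78]
end 0.025 x [((126.1), (129.5), (147.8)), 168] y [((-24.6), (0.5), (31.1)), 168]
end 0.04 x [((126.2), (129.6), (145.6)), 145] y [((-30.8), (3.0), (31.0)), 145]
end 0.054 x [((123.8), (126.9), (130.5)), 119] y [((-31.8), (0.5), (30.2)), 119]
panel [((-198.8), (-185.1), (-176.9)), 647] [((-67.7), (40.3), (135.0)), 647]
rear [((197.4), (200.6), (202.0)), 479]
[[-0.195 -0.002  0.981]
 [-0.981  0.    -0.195]
 [ 0.    -1.    -0.002]]
```

View pics/w9.png

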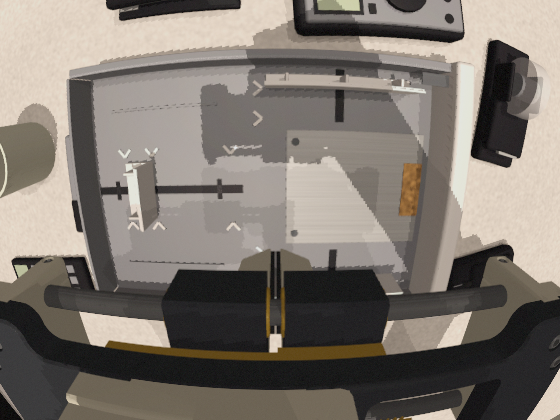

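View pics/s9.png

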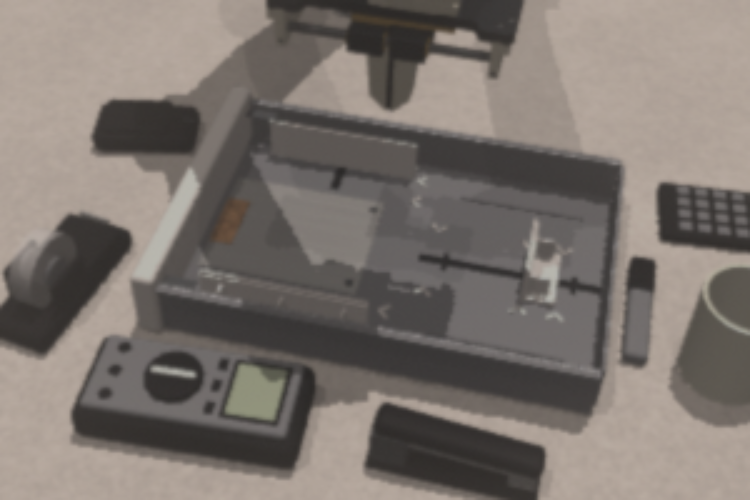

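The guides sit at the A4 arrowheads: in the wrist view, the end guide's face is at the middle arrow pair (152,152)/(158,226) and the far guide is level with its outer arrow (258,88). The tray, and the items compared before and after, have not moved. Handing in.

```bash
python3 -c "
from station import manip
print(manip.finish_job())"
```

```text
the job is handed in; nothing more can be done
None
```

The tray is set for A4, and I handed the job in after about 11 s of robot time. With the gripper shut, I pushed the far side guide outwards, and the near guide followed through the gears. I then pushed the end guide away from the front panel.

**Clicks:** each pushed guide jumped about 3 mm ahead of the fingertip as the push force fell. For the side guide it dropped to near zero, and for the end guide to about 1 N.

**Final positions:** both side guides' paper faces measure about 105 mm from the centre line, against a target of 105 mm. The end guide's face measures about 124 mm, against a target of 124 mm. The pictures show the far side guide and the end guide at their A4 arrowheads.

**Tray and other items:** the tray stayed within measurement noise (under about 1 mm). In the scene camera, the multimeter, tape dispenser and stapler measure the same as before, and the mouse is within 2 mm. I checked the mug, calculator and highlighter only by eye; they look unmoved. At hand-in the arm was clear, with the fingertips about 19 cm above the desk.

**Disagreement:** the scene and side cameras differ by about 5 mm in absolute position. I therefore measured in the tray's own frame, checked with the wrist camera against the tray's known dimensions. All three cameras agree with each other in that frame.

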